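# Make up the carving kit and the kiln kit

## Robot

A 6-joint arm with a two-finger parallel gripper is mounted at the origin on the work surface. World frame = base frame: x ahead of the robot, y to its left, z up, the work surface at z = 0. Lengths are in m, angles in rad, forces in N, time in s.
With the tool pointing down it reaches from about 0.375 to 0.9 m from the base axis. Payload 3.1 kg.
Tool frame: the origin (TCP) lies at the very end of the fingers, on their centre line; the grasp point (between the pads) lies 19 mm behind it; z points along the fingers, y is the direction in which the jaws open and shut (so a half turn about z gives the same grasp; the last joint's range is limited). The gripper opens to 87 mm and grips with 3 to 60 N. Pads are 19 mm wide; open, the fingers measure 117 mm over their backs; the gripper's body (75 mm by 190 mm) begins 51 mm behind the grasp point.
Start: joints at [0.965, 0.527, 1.433, -0, 1.181, -0.178], TCP at [0.259, 0.569, 0.223] pointing down, gripper open.
Joint ranges: [-3.08, 3.08], [-0.75, 2.2], [0.22, 2.44], [-1.43, 4.57], [0, 2.65], [-2.85, 2.85]. Speed limits (rad/s): [2.79, 2.79, 3.14, 3.14, 3.14, 3.14].

## Interface

Orientations are given as a unit quaternion [x, y, z, w].
In Python, from rig import robot gives the robot as it stands.
- The arm moves only by the tool arm_command, never from a script. Its argument "targets" is a list of rows, each a list of 5 numbers: the shift along the tool's x, y, z in cm, then the turn about the tool's z in rad, then the finger opening in cm, from 0 to 8.7. In form: [[dx, dy, dz, spin, hand], ...]. A call has 1 to 5 rows; each row is the pose to reach, as a shift and turn from the pose commanded when the call began, along the tool's axes at that moment; what a row does not reach only later rows make up. A row lasts 1/8 s, in which the tool goes at most 62.5 mm and 10.7 degrees, less where a joint would pass 70% of its speed; a pose out of reach is approached as far as the arm can. A call with a gripper value outside its range is refused whole. The fingers move at their own pace and stop on an object; "newtons" is the grip in N (left out, the last holds). Time passes only in rows, so rows that repeat a pose let the fingers close. It gives the time, the measured TCP pose, the force and the opening at its end, in the units of the state.
- robot.get_obs(): the state, without advancing time (a new reading comes with each control period).
- robot.camera(name): name is "scene" or "side" or "wrist"; returns (picture, depth): 384x512x3 uint8, red, green, blue; 384x512 float32, m along the optical axis (not along the pixel's ray), 0 where there is no reading.
- robot.camera_model(name): a dict with "mtx" (3x3 intrinsics, pixels), "extrinsics" (4x4, takes a point from world to camera coordinates). Camera axes: x right, y up, looking along -z (the intrinsics and any distortion apply to the point x, -y, -z); pixel columns grow to the right and rows downward; lengths in m; the calibration is good to about 2 mm. A picture is of the moment at which its call begins: read the wrist's pose just before it. camera_model takes no time and is no camera call; for the wrist camera it gives the pose at the moment of the call.
- robot.hand_in(): hands the job in, once; it reports no verdict.
The state is a dict: "time": time; "q": joint angles; "joint_velocities": joint speeds; "joint_torque": joint torques, N m; "position": TCP position; "tool_rot": TCP orientation; "ft_force": force on the tool from outside, world axes, zero at the start; "moment": the same for the moment, N m; "grip_width": finger opening in m.
Only numpy, scipy, OpenCV 4.12 (cv2) and the standard library are available. Lean on these libraries where they do the work, as an engineer would, in place of code of your own. Each camera call takes 0.05 s, during which the arm holds its last target.

## Task

Make up two kits from the pottery stock on the table: put the small cup, the slip jar and the loop tool in the rectangular tray, and the kiln post and the four-armed stilt in the round tray. Everything must rest on the tray floor inside the rim, nothing on top of anything else, cup, jar and post standing upright, tool and stilt lying flat with the stilt's points up. Set the pieces down rather than dropping them, and leave the wide cup and the bowl where they are.

Things in the scene. Friction and masses are not known exactly. Their poses are not given: they have to be found in the camera images.
- wood_tray: carving-kit tray: fixed rectangular open brown wooden tray, 232 x 182 mm outside, 220 x 170 mm inside, 20 mm high, walls 6 mm thick, floor 6 mm thick (wall rises 14 mm above the floor). Origin: centre of its underside, on the table; x along the long side, z up. It may be left or right of the robot and is turned by up to about 15 degrees
- round_tray: kiln-kit tray: fixed round open brown wooden tray, 202 mm across outside, 190 mm inside, 20 mm high, wall 6 mm, floor 6 mm thick. Origin: centre of its underside, on the table; z up. It lies on the other side from the rectangular tray
- small_cup_mid (a point): the small bisque cup: narrow open unglazed cup without handle, 54 mm across the rim, narrower at the foot, 58 mm tall, standing upright. Point: on its axis, half-way up (29 mm above its foot); z up. About 110 g
- slip_jar_mid (a point): the slip jar: small closed grey stoneware jar with a flat steel screw lid, body 52 mm across and 46 mm tall, lid 48 mm across, 60 mm tall in all, standing upright. Point: on its axis, 30 mm above its foot; z up. About 160 g
- loop_tool_mid (a point): the loop tool: carving tool lying flat, dark wooden handle 84 mm long, 15 mm wide and 14 mm high, with a flat steel wire loop (22 mm wide) at each end, 151 mm long overall; the same at both ends. Point: centre of the handle, 7 mm above the surface it lies on; x along the tool, z up. About 40 g
- kiln_post_mid (a point): the kiln post: buff ceramic block, 40 x 40 mm square and 60 mm tall, standing upright, dark round mark on its top. Point: its centre, 30 mm above its foot; x and y square to its sides, z up. About 170 g
- stilt_mid (a point): the stilt: flat buff ceramic cross of four arms, 60 mm from arm end to opposite arm end, arms 14 mm wide and 14 mm high, with a small 6 mm point on top near each end. Point: centre of the cross, 7 mm above the surface it lies on; x and y along the arms, z up. About 50 g
- wide_cup_mid (a point): the wide bisque cup, which belongs to no kit and stays where it is: open unglazed cup 82 mm across the rim and 45 mm tall. Point: on its axis, half-way up; z up
- bowl_mid (a point): bystander: bisque bowl 124 mm across and 50 mm tall at the far side of the work, stays where it is. Point: on its axis, half-way up
Things that resemble listed ones, but are neither listed nor needed, are in the scene too. There is more than one size of the part that bears loop_tool_mid; the job needs the largest.

How it is judged:
At the end, for the whole second after the job is handed in: Small cup, slip jar (upright within 7 deg) and loop tool (flat within 4 deg) on the rectangular tray's floor; kiln post and stilt (within 7 deg) on the round tray's floor, 80 and 75 mm from its centre at most; heights within 5 mm; all released, at rest; wide cup and bowl moved under 20 mm (x of small_cup_mid in the frame of wood_tray between -0.095 and 0.095 m and y of small_cup_mid in the frame of wood_tray between -0.07 and 0.07 m and z of small_cup_mid in the frame of wood_tray between 0.03 and 0.04 m and angle between each of small_cup_mid, slip_jar_mid, kiln_post_mid, stilt_mid, wide_cup_mid, bowl_mid's own z axis and vertical below 0.12 rad and x of slip_jar_mid in the frame of wood_tray between -0.095 and 0.095 m and y of slip_jar_mid in the frame of wood_tray between -0.07 and 0.07 m and z of slip_jar_mid in the frame of wood_tray between 0.031 and 0.041 m and x of loop_tool_mid in the frame of wood_tray between -0.11 and 0.11 m and y of loop_tool_mid in the frame of wood_tray between -0.085 and 0.085 m and z of loop_tool_mid in the frame of wood_tray between 0.008 and 0.0185 m and angle between loop_tool_mid's own x axis and vertical between 1.5 and 1.64 rad and horizontal distance between kiln_post_mid and round_tray below 0.08 m and z of kiln_post_mid in the frame of round_tray between 0.031 and 0.041 m and horizontal distance between stilt_mid and round_tray below 0.075 m and z of stilt_mid in the frame of round_tray between 0.008 and 0.018 m and linear speed of each of small_cup, slip_jar, loop_tool, kiln_post, stilt below 0.02 m/s and angular speed of each of small_cup, slip_jar, loop_tool, kiln_post, stilt below 0.3 rad/s and contact force between each of small_cup, slip_jar, loop_tool, kiln_post, stilt and the fingers below 0.05 N and distance of each of wide_cup_mid, bowl_mid from where it was at the start of the episode below 0.02 m); the robot touches nothing.
It fails at once if the wide cup or the bowl is shifted by more than 2 cm (distance of any of wide_cup_mid, bowl_mid from where it was at the start of the episode above 0.02 m).
It fails at once if a piece is dropped (falls freely from more than about 2 cm) ((linear speed of small_cup above 0.65 m/s and contact force between small_cup and the fingers below 0.01 N) or (linear speed of slip_jar above 0.65 m/s and contact force between slip_jar and the fingers below 0.01 N) or (linear speed of loop_tool above 0.65 m/s and contact force between loop_tool and the fingers below 0.01 N) or (linear speed of kiln_post above 0.65 m/s and contact force between kiln_post and the fingers below 0.01 N) or (linear speed of stilt above 0.65 m/s and contact force between stilt and the fingers below 0.01 N)).
It also fails if it takes over 128 s, if anything falls off the work surface, if the arm or the gripper's body presses on something with over 40 N, if the wrist force passes 120 N, or if a joint passes its speed limit or range.

## Working session

There is one attempt and no reset: what is moved stays moved. The work goes in short steps, Python scripts to look and compute and a tool call to move; the robot and the scene stay as the last step left them, time stands still between calls to the robot, and variables do not carry over. Pictures are saved under pics/ and viewed, and the job is handed in when it is done.

Besides the shell and the picture viewer there is one more tool, called after "Request:" by a JSON object that holds its "api" and its "payload", one argument or row to a line. arm_command: Moves the arm, as the interface text tells. Its arguments: {"type":"object","properties":{"targets":{"type":"array","items":{"type":"array","items":{"type":"number"}}},"newtons":{"type":"number"}},"required":["targets"]}

```bash
ls; mkdir -p pics
python3 - <<'E'
from rig import robot
import cv2,numpy as np
print(robot.get_obs())
for n in ["scene","side","wrist"]:
    p,d=robot.camera(n); cv2.imwrite(f"pics/{n}0.png",p[:,:,::-1]); np.savez(f"pics/{n}0.npz",p=p,d=d)
    m=robot.camera_model(n); print(n,m['mtx'],m['extrinsics'],m.keys())
E
```

```text
pics
{'time': 0.0, 'q': array([ 9.64517615e-01,  5.28453050e-01,  1.43388304e+00,  3.26036452e-05,
        1.18138395e+00, -1.78513133e-01]), 'joint_velocities': array([ 2.33337213e-04,  1.46475141e-03,  8.93228066e-05, -3.30744648e-04,
        1.27599649e-03,  1.04571386e-04]), 'joint_torque': array([-7.15113638e-04, -4.40036166e+01, -1.76595122e+01,  6.33720355e-02,
        5.82079869e-02, -1.52403941e-04]), 'position': array([0.2588311 , 0.56809817, 0.22158581]), 'tool_rot': array([ 2.12261750e-01,  9.77212268e-01, -9.77086514e-04, -4.20690240e-04]), 'ft_force': array([-0.17626392,  0.21530372, -0.78026394]), 'moment': array([-0.04605149,  0.01302513,  0.002506  ]), 'grip_width': 0.08717903218630187}
scene [[434.2416623    0.         257.29848056]
 [  0.         434.2416623  193.86967282]
 [  0.           0.           1.        ]] [[-0.88847373  0.458903   -0.00474039  0.45406564]
 [-0.29188412 -0.55708035  0.77747356  0.11499659]
 [ 0.35414418  0.69214848  0.62889775 -1.31772293]
 [ 0.          0.          0.          1.        ]] dict_keys(['mtx', 'extrinsics'])
side [[449.55530613   0.         245.80792163]
 [  0.         449.55530613 193.42694263]
 [  0.           0.           1.        ]] [[ 0.98814658 -0.1534264  -0.00516551 -0.52264183]
 [ 0.09771235  0.60265413  0.79199766 -0.09009877]
 [-0.11840034 -0.78311451  0.61050227 -1.09979098]
 [ 0.          0.          0.          1.        ]] dict_keys(['mtx', 'extrinsics'])
wrist [[333.22698518   0.         252.25524914]
 [  0.         333.22698518 187.04770166]
 [  0.           0.           1.        ]] [[ 0.41519524  0.90973134 -0.00133918 -0.623142  ]
 [-0.8675776   0.39551279 -0.301461    0.03588345]
 [-0.27371885  0.12632701  0.95347757 -0.39181353]
 [ 0.          0.          0.          1.        ]] dict_keys(['mtx', 'extrinsics'])
```

View pics/scene0.png

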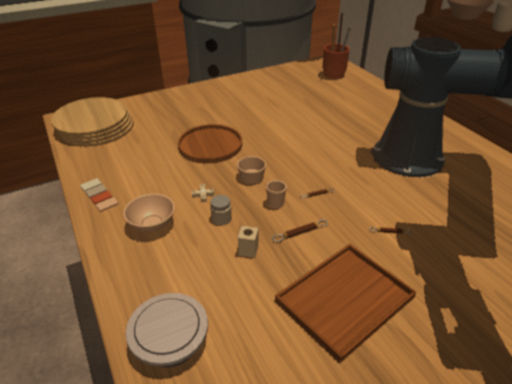

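View pics/side0.png

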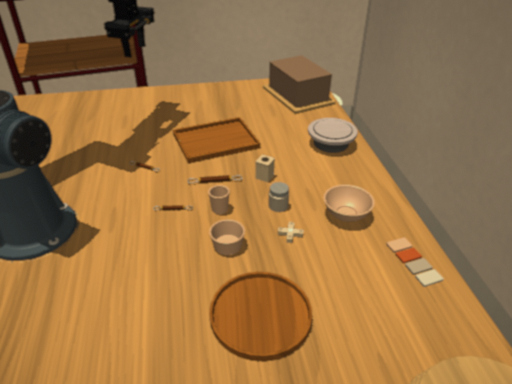

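View pics/wrist0.png

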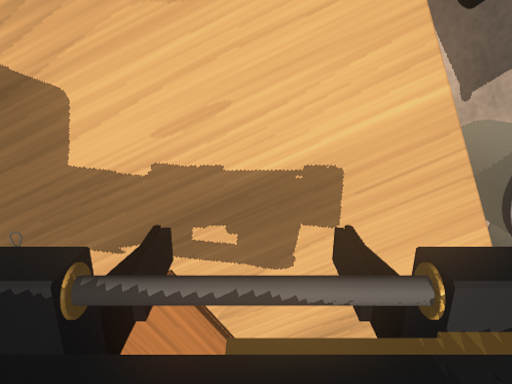

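The scene view shows the rectangular tray at (345,300), the round tray at (210,143), the small cup at (276,194), the wide cup at (251,170), the jar at (221,210), the post at (248,242) and the stilt at (203,192). The large loop tool is at (300,231), with smaller ones at (317,193) and (386,230). The bowl is at (149,215). I'll back-project the depth into clusters next.

```bash
cat > h.py <<'E'
import numpy as np,cv2
def world(d,m):
    K=m['mtx'];E=m['extrinsics'];v,u=np.mgrid[:d.shape[0],:d.shape[1]]
    c=np.stack([(u-K[0,2])/K[0,0]*d,-(v-K[1,2])/K[1,1]*d,-d],-1)
    return (c-E[:3,3])@E[:3,:3]
def proj(P,m):
    c=np.asarray(P)@m['extrinsics'][:3,:3].T+m['extrinsics'][:3,3];K=m['mtx']
    return np.array([K[0,2]+K[0,0]*c[...,0]/-c[...,2],K[1,2]+K[1,1]*c[...,1]/c[...,2]]).T
E
python3 - <<'E'
from rig import robot
from h import *
for n in ["scene","side"]:
    f=np.load(f"pics/{n}0.npz");m=robot.camera_model(n);W=world(f['d'],m);d=f['d']
    x,y,z=W[...,0],W[...,1],W[...,2]
    t=(d>0)&(abs(z)<.01)&(x>.3)&(x<.9)&(abs(y)<.5);print(n,'table z',np.median(z[t]),z[t].std())
    ok=(d>0)&(z>.008)&(z<.1)&(x>.2)&(x<1.05)&(abs(y)<.6)
    k,L,S,C=cv2.connectedComponentsWithStats(ok.astype(np.uint8))
    for i in range(1,k):
        if S[i,4]<12: continue
        s=L==i
        (c,sz,a)=cv2.minAreaRect(np.stack([x[s],y[s]],1).astype(np.float32))
        print(n,'px',C[i].round(),S[i,4],'xy',np.round(c,4),'sz',np.round(sz,3),round(a,1),'zmax',z[s].max().round(3),'col',f['p'][s].mean(0).round())
E
```

```text
scene table z 0.00032177923487094746 0.002672194458626278
scene px [ 96. 128.] 1736 xy [ 0.8053 -0.5461] sz [0.107 0.245] 90.0 zmax 0.055 col [140. 102.  57.]
scene px [210. 142.] 598 xy [ 0.5051 -0.3345] sz [0.203 0.201] 30.6 zmax 0.025 col [104.  61.  29.]
scene px [251. 168.] 571 xy [ 0.4652 -0.126 ] sz [0.082 0.079] 56.6 zmax 0.048 col [121.  86.  57.]
scene px [276. 192.] 451 xy [0.4613 0.0088] sz [0.054 0.051] 61.6 zmax 0.061 col [117.  84.  55.]
scene px [203. 191.] 162 xy [ 0.6171 -0.1143] sz [0.052 0.053] 24.9 zmax 0.023 col [171. 140.  96.]
scene px [318. 191.] 40 xy [0.342  0.0271] sz [0.011 0.06 ] 79.1 zmax 0.012 col [109.  67.  34.]
scene px [149. 211.] 1366 xy [ 0.7742 -0.0647] sz [0.121 0.121] 27.4 zmax 0.053 col [158. 116.  78.]
scene px [221. 209.] 520 xy [ 6.132e-01 -3.000e-04] sz [0.05 0.05] 22.3 zmax 0.063 col [109.  91.  69.]
scene px [300. 229.] 193 xy [0.4576 0.1334] sz [0.018 0.099] 87.2 zmax 0.017 col [96. 57. 29.]
scene px [248. 240.] 549 xy [0.6006 0.1283] sz [0.046 0.04 ] 50.3 zmax 0.063 col [129. 103.  69.]
scene px [391. 229.] 66 xy [0.265  0.2336] sz [0
[... 2224 characters left out ...]
 [215. 195. 149.]
side px [238. 293.] 67 xy [ 0.4695 -0.2792] sz [0.026 0.042] 50.5 zmax 0.012 col [163.  96.  33.]
side px [284. 297.] 27 xy [ 0.5607 -0.3057] sz [0.012 0.021] 82.5 zmax 0.01 col [152.  89.  31.]
side px [275. 308.] 29 xy [ 0.5353 -0.3281] sz [0.012 0.028] 10.8 zmax 0.011 col [163.  96.  34.]
side px [283. 315.] 38 xy [ 0.549  -0.3486] sz [0.024 0.015] 87.6 zmax 0.011 col [151.  89.  31.]
side px [247. 325.] 12 xy [ 0.4757 -0.3617] sz [0.009 0.01 ] 27.4 zmax 0.01 col [149.  87.  31.]
side px [253. 346.] 17 xy [ 0.4801 -0.4082] sz [0.01 0.01] 34.5 zmax 0.01 col [155.  90.  32.]
side px [466. 372.] 2172 xy [ 0.8109 -0.5341] sz [0.051 0.163] 81.0 zmax 0.055 col [191. 144.  78.]
```

```bash
cat >> h.py <<'E'
from scipy.spatial.transform import Rotation as Ro
def go(o,xyz,az):
    """shift in tool axes (cm) and spin for TCP xyz, jaw azimuth az deg (mod 180)"""
    R=Ro.from_quat(o['tool_rot']).as_matrix();p=o['position']
    s=R.T@(np.array(xyz)-p)*100
    cur=np.degrees(np.arctan2(R[1,1],R[0,1]))
    best=[]
    for k in (-360,-180,0,180,360):
        q6=o['q'][5]; 
        da=az+k-cur
        q1n=np.arctan2(xyz[1],xyz[0])
        q6n=q1n-np.radians(cur+da)  # jaw az = q1-q6 (mod)
        best.append((abs(da),da))
    da=min(best)[1]
    return s.round(2),round(-np.radians(da),3),'dist',np.linalg.norm(s).round(1),'cur',p.round(4),'az',cur.round(1),'q6',o['q'][5].round(2),'w',round(o['grip_width'],4),'t',round(o['time'],2)
E
python3 - <<'E'
from rig import robot
from h import *
o=robot.get_obs()
m=robot.camera_model('wrist');E=m['extrinsics'];print('cam',-E[:3,:3].T@E[:3,3],'look',-E[2,:3])
print(go(o,(.45,.13,.25),88))
E
```

```text
cam [0.18261052 0.60219607 0.38356837] look [ 0.27371885 -0.12632701 -0.95347757]
(array([-35.56, -31.95,  -2.78]), np.float64(-0.393), 'dist', np.float64(47.9), 'cur', array([0.2589, 0.5682, 0.2218]), 'az', np.float64(65.5), 'q6', np.float64(-0.18), 'w', 0.0874, 't', 0.15)
```

Request:
{"api": "arm_command", "payload": {
  "targets": [
    [-7,-6.4,-0.6,-0.1,8.7],
    [-14,-12.8,-1.2,-0.2,8.7],
    [-21,-19,-1.8,-0.3,8.7],
    [-28,-25.5,-2.4,-0.39,8.7],
    [-35.5,-32,-2.8,-0.39,8.7]
  ],
  "newtons": 25
}}

```text
time: 0.78
position: [0.3831, 0.2804, 0.2418]
tool_rot: [0.018, 1.0, 0.0, 0.0]
ft_force: [1.6, -0.2, 1.0]
grip_width: 0.087
```

Request:
{"api": "arm_command", "payload": {
  "targets": [
    [0,0,0,0,8.7],
    [0,0,0,0,8.7],
    [0,0,0,0,8.7]
  ]
}}

```text
time: 1.15
position: [0.3819, 0.2833, 0.2415]
tool_rot: [0.018, 1.0, 0.0, -0.0]
ft_force: [0.1, -0.2, -0.6]
grip_width: 0.087
```

Run:
```python
from rig import robot
from h import *
o=robot.get_obs();m=robot.camera_model('wrist')
p,d=robot.camera('wrist'); cv2.imwrite("pics/w1.png",p[:,:,::-1]); np.savez("pics/w1.npz",p=p,d=d,**m)
print(go(o,(.45,.13,.25),88))
```

```text
(array([ -7.35, -15.08,  -0.85]), np.float64(-0.001), 'dist', np.float64(16.8), 'cur', array([0.3819, 0.2833, 0.2415]), 'az', np.float64(88.0), 'q6', np.float64(-1.13), 'w', 0.087, 't', 1.15)
```

View pics/w1.png

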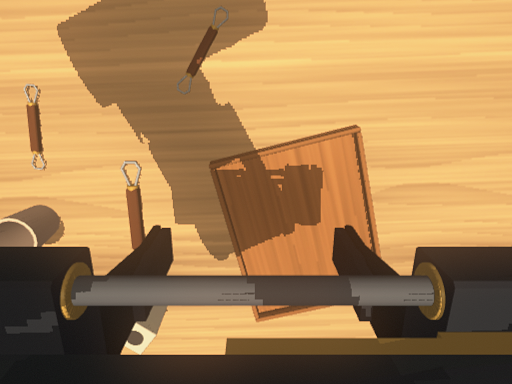

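The wrist view shows the rectangular tray at about (297,220), tilted, and the large loop tool at (134,205). The post is at (140,335), partly behind the fingers. One higher, further-out survey pose should show everything.

Request:
{"api": "arm_command", "payload": {
  "targets": [
    [-5,-4.5,-2,0,8.7],
    [-10,-9,-4,0,8.7],
    [-15,-13,-6,0,8.7],
    [-20,-17,-8,0,8.7],
    [-24,-21,-10,0,8.7]
  ]
}}

```text
time: 1.82
position: [0.6011, 0.0786, 0.3348]
tool_rot: [0.017, 1.0, 0.0, -0.0]
ft_force: [0.2, -0.6, -0.0]
grip_width: 0.0868
```

Request:
{"api": "arm_command", "payload": {
  "targets": [
    [-4,0,-2,0,8.7],
    [-6,0,-4,0,8.7],
    [-6,0,-4,0,8.7],
    [-6,0,-4,0,8.7]
  ]
}}

```text
time: 2.33
position: [0.6585, 0.0772, 0.3733]
tool_rot: [0.018, 1.0, 0.0, -0.002]
ft_force: [-0.9, -0.2, -0.3]
grip_width: 0.0866
```

Run:
```python
from rig import robot
from h import *
o=robot.get_obs();m=robot.camera_model('wrist')
p,d=robot.camera('wrist'); cv2.imwrite("pics/w2.png",p[:,:,::-1]); np.savez("pics/w2.npz",p=p,d=d,**m)
print(go(o,(.45,.13,.15),88))
W=world(d,m);x,y,z=W[...,0],W[...,1],W[...,2]
ok=(d>0)&(z>.007)&(z<.08)&(x<.75)
k,L,S,C=cv2.connectedComponentsWithStats(ok.astype(np.uint8))
for i in range(1,k):
    if S[i,4]<30: continue
    s=L==i
    (c,sz,a)=cv2.minAreaRect(np.stack([x[s],y[s]],1).astype(np.float32))
    print('px',C[i].round(),S[i,4],'xy',np.round(c,4),'sz',np.round(sz,3),round(a,1),'zmax',z[s].max().round(3))
```

```text
(array([20.95,  4.53, 22.39]), np.float64(-0.001), 'dist', np.float64(31.0), 'cur', array([0.6585, 0.0772, 0.3733]), 'az', np.float64(87.9), 'q6', np.float64(-1.59), 'w', 0.0866, 't', 2.33)
px [22. 56.] 1064 xy [ 0.5327 -0.2637] sz [0.046 0.16 ] 69.8 zmax 0.023
px [91. 17.] 1002 xy [ 0.4809 -0.1291] sz [0.081 0.048] 86.5 zmax 0.048
px [194.   8.] 334 xy [0.4757 0.0052] sz [0.047 0.023] 79.9 zmax 0.06
px [284.  22.] 430 xy [0.5007 0.1285] sz [0.024 0.069] 85.4 zmax 0.017
px [442.  57.] 2099 xy [0.5245 0.3522] sz [0.15  0.184] 12.1 zmax 0.023
px [286. 100.] 916 xy [0.6011 0.1263] sz [0.04 0.04] 51.2 zmax 0.063
px [195. 111.] 1138 xy [ 0.611  -0.0039] sz [0.049 0.049] 78.3 zmax 0.063
px [127. 116.] 693 xy [ 0.6174 -0.1157] sz [0.05 0.05] 26.8 zmax 0.021
px [159. 192.] 809 xy [ 0.7317 -0.0662] sz [0.036 0.11 ] 0.0 zmax 0.052
```

View pics/w2.png

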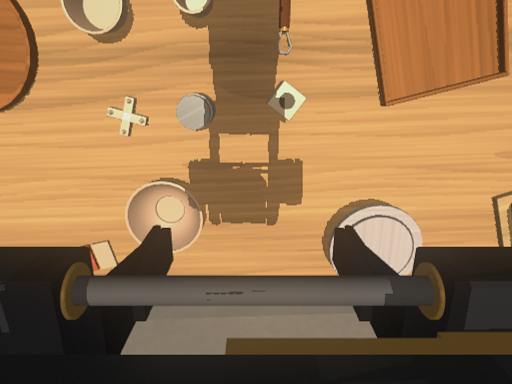

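The survey shows the post at (286,101), the jar at (195,111) and the stilt at (127,116), and the sizes match. I still need better angles for the stilt, loop tool and tray.

Run:
```python
from rig import robot
from h import *
f=np.load('pics/w2.npz');W=world(f['d'],f);x,y,z=W[...,0],W[...,1],W[...,2]
s=(np.hypot(x-.6174,y+.1157)<.04)&(z>.008)&(z<.03)
c=np.array([x[s].mean(),y[s].mean()]);w=(x[s]-c[0])+1j*(y[s]-c[1])
print('stilt',c,np.degrees(np.angle((w**4).sum()))/4,abs(w).max(), 'z',np.median(z[s]))
def tool(n,f,m):
    W=world(f['d'],m);x,y,z=W[...,0],W[...,1],W[...,2]
    s=(abs(x-.455)<.09)&(abs(y-.131)<.025)&(f['d']>0)
    p=f['p'].astype(int)
    dark=s&(p[...,0]<135)&(z>.006)
    P=np.stack([x[dark],y[dark]],1);r=cv2.fitLine(P.astype(np.float32),cv2.DIST_HUBER,0,.01,.01).ravel()
    c=cv2.minAreaRect(P.astype(np.float32))
    t=(P-r[2:])@r[:2]
    print(n,'dir',np.degrees(np.arctan2(r[1],r[0])),'box',c,len(P),'zmax',z[dark].max(),'mean',P.mean(0), 'mid',r[2:]+r[:2]*(t.max()+t.min())/2)
tool('w1',np.load('pics/w1.npz'),np.load('pics/w1.npz'))
tool('w2',f,f)
for n in('scene','side'):tool(n,np.load(f'pics/{n}0.npz'),robot.camera_model(n))
```

```text
stilt [ 0.61702712 -0.11494186] -17.869251497923496 0.030905941696172855 z 0.013734758521981128
w1 dir -3.2403119 box ((0.45691415667533875, 0.13099822402000427), (0.013993017375469208, 0.09206598252058029), 86.89324951171875) 226 zmax 0.015793356711625406 mean [0.4575616  0.13548379] mid [0.4572371 0.1366995]
w2 dir -13.127215 box ((0.5006381273269653, 0.12795892357826233), (0.0198698490858078, 0.0694752037525177), 82.59073638916016) 321 zmax 0.0171438087580626 mean [0.48876123 0.12698318] mid [0.49986809 0.12451743]
scene dir -1.8861853 box ((0.47654223442077637, 0.1303350180387497), (0.022804709151387215, 0.1187196597456932), 88.80353546142578) 205 zmax 0.017327639980545206 mean [0.46778787 0.13442185] mid [0.47668401 0.13609611]
side dir -1.827633 box ((0.4620232582092285, 0.12633804976940155), (0.017490679398179054, 0.08890150487422943), 86.36284637451172) 151 zmax 0.019604248768063267 mean [0.46008053 0.12483183] mid [0.4618716  0.12386627]
```

Run:
```python
from rig import robot
from h import *
print(go(robot.get_obs(),(.457,.131,.09),87))
```

```text
(array([20.21,  4.67, 28.39]), np.float64(0.016), 'dist', np.float64(35.2), 'cur', array([0.6582, 0.077 , 0.3732]), 'az', np.float64(87.9), 'q6', np.float64(-1.59), 'w', 0.087, 't', 2.38)
```

Request:
{"api": "arm_command", "payload": {
  "targets": [
    [3.5,0.8,4.8,0.02,4],
    [7,1.6,9.6,0.02,4],
    [10.5,2.4,14.4,0.02,4],
    [14,3.2,19,0.02,4],
    [17,4,24,0.02,4]
  ]
}}

```text
time: 3.0
position: [0.4886, 0.1229, 0.1337]
tool_rot: [0.028, 1.0, 0.0, -0.0]
ft_force: [0.4, 0.5, -0.3]
grip_width: 0.0458
```

Request:
{"api": "arm_command", "payload": {
  "targets": [
    [2,0.4,2.2,0,4],
    [3.2,0.6,4.4,0,4],
    [3.2,0.6,4.4,0,4],
    [3.2,0.6,4.4,0,4]
  ]
}}

```text
time: 3.5
position: [0.4607, 0.1302, 0.0913]
tool_rot: [0.029, 1.0, 0.0, 0.001]
ft_force: [0.2, 0.3, 0.9]
grip_width: 0.0396
```

```bash
cat > look.py <<'E'
import sys
from rig import robot
from h import *
o=robot.get_obs();m=robot.camera_model('wrist')
if sys.argv[1]!='-':
    p,d=robot.camera(sys.argv[2] if len(sys.argv)>2 and sys.argv[2] else 'wrist'); cv2.imwrite(f"pics/{sys.argv[1]}.png",p[:,:,::-1]); np.savez(f"pics/{sys.argv[1]}.npz",p=p,d=d,**robot.camera_model(sys.argv[2] or 'wrist'))
a=[float(v) for v in sys.argv[3:]]
print(go(o,a[:3],a[3]),'F',o['ft_force'].round(1))
E
python3 look.py w3 wrist .457 .131 .004 87
```

```text
(array([0.38, 0.06, 8.73]), np.float64(-0.005), 'dist', np.float64(8.7), 'cur', array([0.4607, 0.1302, 0.0913]), 'az', np.float64(86.7), 'q6', np.float64(-1.47), 'w', 0.0396, 't', 3.5) F [0.2 0.3 0.9]
```

View pics/w3.png

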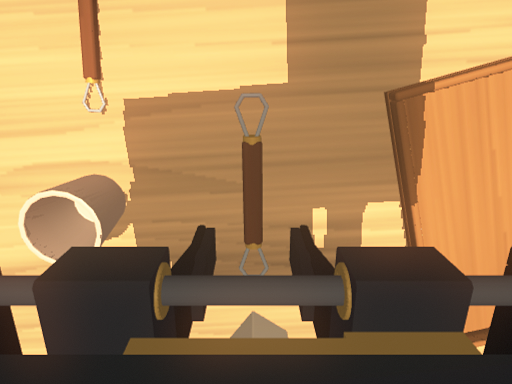

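The handle is at image (252, 140–245), centred between the fingers. I'll check where its middle lies along x.

Run:
```python
from h import *
f=np.load('pics/w3.npz');W=world(f['d'],f)
for v,u in [(100,252),(138,252),(143,252),(190,252),(240,254),(246,254),(272,254)]: print(v,W[v,u].round(4),f['p'][v,u])
```

```text
100 [ 0.3906  0.1332 -0.0007] [183 133  84]
138 [0.4164 0.1317 0.0132] [174 128  61]
143 [0.4199 0.1315 0.0136] [175 129  62]
190 [0.4555 0.1294 0.0143] [99 63 41]
240 [0.4972 0.1285 0.0143] [96 61 40]
246 [0.5029 0.1282 0.0135] [167 124  58]
272 [0.5345 0.1265 0.0009] [156 116  74]
```

Request:
{"api": "arm_command", "payload": {
  "targets": [
    [0.1,-0.1,4,0,4],
    [0.1,-0.1,7,0,4],
    [0.1,-0.1,8.6,0,4],
    [0.1,-0.1,8.6,0,4],
    [0.1,-0.1,8.6,0,4]
  ]
}}

```text
time: 4.18
position: [0.4601, 0.129, 0.0055]
tool_rot: [0.029, 1.0, 0.0, 0.001]
ft_force: [0.2, 0.0, 0.2]
grip_width: 0.0397
```

Request:
{"api": "arm_command", "payload": {
  "targets": [
    [0,0,0,0,1],
    [0,0,0,0,1],
    [0,0,0,0,1],
    [0,0,0,0,1]
  ],
  "newtons": 20
}}

```text
time: 4.68
position: [0.4591, 0.1291, 0.0049]
tool_rot: [0.029, 1.0, 0.0, 0.0]
ft_force: [-0.6, -0.1, 3.2]
grip_width: 0.0149
```

Request:
{"api": "arm_command", "payload": {
  "targets": [
    [0,0,-3,0,1],
    [0,0,-7,0,1],
    [0,0,-9,0,1],
    [0,0,-9,0,1]
  ]
}}

```text
time: 5.18
position: [0.4599, 0.1291, 0.0958]
tool_rot: [0.029, 1.0, 0.0, 0.002]
ft_force: [-0.4, -0.1, -1.1]
grip_width: 0.0145
```

```bash
python3 look.py w4 wrist .4941 .2968 .06 102.2
```

```text
(array([-2.44, 16.93,  3.6 ]), np.float64(-0.271), 'dist', np.float64(17.5), 'cur', array([0.4599, 0.1291, 0.0958]), 'az', np.float64(86.7), 'q6', np.float64(-1.47), 'w', 0.0145, 't', 5.17) F [-0.4 -0.1 -1.1]
```

View pics/w4.png

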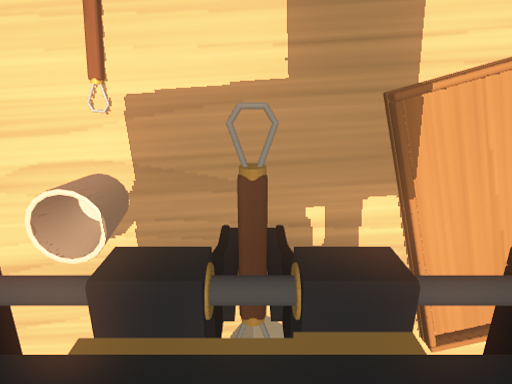

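The loop tool is held, level and centred at (252,250). I'll carry it to the tray.

Request:
{"api": "arm_command", "payload": {
  "targets": [
    [-0.5,4,0,-0.1,1],
    [-1,8,0,-0.2,1],
    [-1.8,12,0,-0.27,1],
    [-2.4,16,0,-0.27,1],
    [-2.4,16.9,0,-0.27,1]
  ]
}}

```text
time: 5.85
position: [0.4924, 0.2983, 0.0929]
tool_rot: [-0.107, 0.994, -0.0, -0.001]
ft_force: [0.3, -0.5, -0.7]
grip_width: 0.0145
```

Request:
{"api": "arm_command", "payload": {
  "targets": [
    [0,0,3,0,1],
    [0,0,5,0,1],
    [0,0,5,0,1]
  ]
}}

```text
time: 6.22
position: [0.4902, 0.2948, 0.042]
tool_rot: [-0.106, 0.994, -0.001, -0.003]
ft_force: [-0.3, -0.2, -0.9]
grip_width: 0.0147
```

```bash
python3 look.py w5 wrist .4941 .2968 .012 102.2
```

```text
(array([-0.45,  0.12,  3.  ]), np.float64(-0.001), 'dist', np.float64(3.0), 'cur', array([0.4902, 0.2948, 0.042 ]), 'az', np.float64(102.1), 'q6', np.float64(-1.44), 'w', 0.0147, 't', 6.22) F [-0.3 -0.2 -0.9]
```

View pics/w5.png

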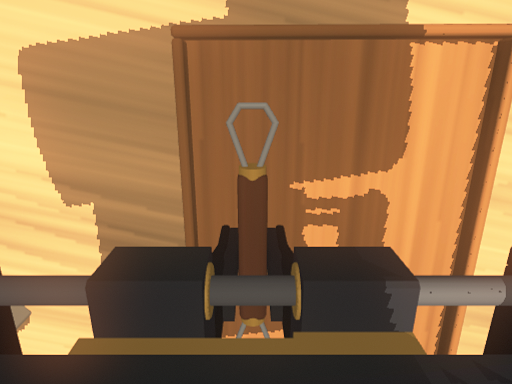

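The tool lies parallel to the tray's left wall and well inside it. I'll lower it.

Request:
{"api": "arm_command", "payload": {
  "targets": [
    [-0.2,0.2,1.5,0,1],
    [-0.4,0.2,2.6,0,1],
    [-0.4,0.2,3.1,0,1],
    [-0.4,0.2,3.1,0,1],
    [-0.4,0.2,3.1,0,1]
  ]
}}

```text
time: 6.9
position: [0.4963, 0.2993, 0.0138]
tool_rot: [-0.106, 0.994, 0.0, 0.0]
ft_force: [-0.5, -0.3, -0.6]
grip_width: 0.0148
```

Request:
{"api": "arm_command", "payload": {
  "targets": [
    [0,0,0,0,3],
    [0,0,0,0,3],
    [0,0,0,0,3],
    [0,0,-3,0,3],
    [0,0,-6,0,3]
  ]
}}

```text
time: 7.52
position: [0.4958, 0.299, 0.0739]
tool_rot: [-0.106, 0.994, -0.0, -0.001]
ft_force: [0.5, -0.0, -0.1]
grip_width: 0.0297
```

Request:
{"api": "arm_command", "payload": {
  "targets": [
    [0,0,-3,0,7.5],
    [0,0,-5,0,7.5],
    [0,0,-5,0,7.5]
  ]
}}

```text
time: 7.9
position: [0.4973, 0.2996, 0.1253]
tool_rot: [-0.106, 0.994, 0.0, 0.002]
ft_force: [0.1, 0.3, 0.1]
grip_width: 0.0522
```

```bash
python3 look.py w6 wrist .4606 .0071 .12 70
```

```text
(array([  9.75, -27.82,   0.47]), np.float64(0.561), 'dist', np.float64(29.5), 'cur', array([0.4973, 0.2996, 0.1253]), 'az', np.float64(102.2), 'q6', np.float64(-1.43), 'w', 0.0522, 't', 7.9) F [0.1 0.3 0.1]
```

View pics/w6.png

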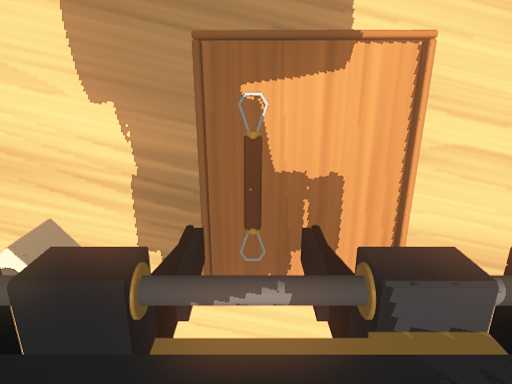

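The tool lies flat in the tray at (253,180), inside the walls. The cup is next, with the jaws along the tray's long axis.

```bash
python3 look.py - x .461 .0071 .12 12.3
```

```text
(array([  9.61, -27.82,   0.39]), np.float64(1.568), 'dist', np.float64(29.4), 'cur', array([0.4963, 0.2993, 0.1241]), 'az', np.float64(102.2), 'q6', np.float64(-1.43), 'w', 0.0564, 't', 7.95) F [0.2 0.2 0.6]
```

Request:
{"api": "arm_command", "payload": {
  "targets": [
    [2,-5,0,0.18,7.5],
    [4,-10,0,0.36,7.5],
    [6,-15,0,0.54,7.5],
    [7.8,-20,0,0.72,7.5],
    [9.2,-25,0,0.9,7.5]
  ]
}}

```text
time: 8.57
position: [0.4574, 0.0341, 0.1225]
tool_rot: [0.34, 0.94, -0.0, -0.001]
ft_force: [0.2, -0.6, 0.6]
grip_width: 0.0752
```

```bash
python3 look.py - x .461 .0071 .12 12.3
```

```text
(array([-2.  , -1.84,  0.25]), np.float64(0.663), 'dist', np.float64(2.7), 'cur', array([0.4574, 0.0341, 0.1225]), 'az', np.float64(50.3), 'q6', np.float64(-1.05), 'w', 0.0752, 't', 8.57) F [ 0.2 -0.6  0.6]
```

Request:
{"api": "arm_command", "payload": {
  "targets": [
    [-1,-0.9,0,0.18,7.5],
    [-2,-1.85,0,0.36,7.5],
    [-2,-1.85,0,0.54,7.5],
    [-2,-1.85,0,0.66,7.5],
    [-2,-1.85,0,0.66,7.5]
  ]
}}

```text
time: 9.2
position: [0.4618, 0.0085, 0.1226]
tool_rot: [0.624, 0.782, -0.001, -0.001]
ft_force: [-0.3, 0.8, -0.1]
grip_width: 0.0745
```

```bash
python3 look.py w7 wrist .461 .0071 .022 12.3
```

```text
(array([-0.13, -0.09, 10.06]), np.float64(0.01), 'dist', np.float64(10.1), 'cur', array([0.4618, 0.0085, 0.1226]), 'az', np.float64(12.8), 'q6', np.float64(-0.45), 'w', 0.0745, 't', 9.2) F [-0.3  0.8 -0.1]
```

View pics/w7.png

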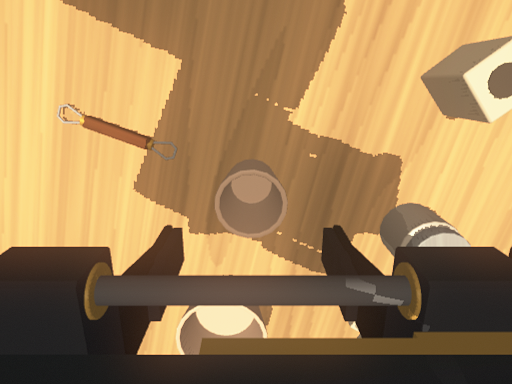

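The cup rim is centred at (251,203). I'll check its position.

Run:
```python
from h import *
f=np.load('pics/w7.npz');W=world(f['d'],f);x,y,z=W[...,0],W[...,1],W[...,2]
s=(np.hypot(x-.461,y-.007)<.045)&(z>.05)&(z<.066)
(c,r)=cv2.minEnclosingCircle(np.stack([x[s],y[s]],1).astype(np.float32));print(c,r,s.sum())
```

```text
(0.4606783986091614, 0.005424726754426956) 0.026922719553112984 1508
```

Request:
{"api": "arm_command", "payload": {
  "targets": [
    [-0.2,-0.15,4,0,7.5],
    [-0.2,-0.15,8,0,7.5],
    [-0.2,-0.15,10,0,7.5],
    [-0.2,-0.15,10,0,7.5],
    [-0.2,-0.15,10,0,7.5]
  ]
}}

```text
time: 9.88
position: [0.4618, 0.0062, 0.0239]
tool_rot: [0.624, 0.782, 0.0, 0.0]
ft_force: [0.4, 0.3, 0.9]
grip_width: 0.0747
```

Request:
{"api": "arm_command", "payload": {
  "targets": [
    [0,0,0,0,4.5],
    [0,0,0,0,4.5],
    [0,0,0,0,4.5],
    [0,0,0,0,4.5],
    [0,0,0,0,4.5]
  ],
  "newtons": 15
}}

```text
time: 10.5
position: [0.4616, 0.0061, 0.0241]
tool_rot: [0.624, 0.781, 0.0, 0.0]
ft_force: [-1.2, -0.4, 5.4]
grip_width: 0.0519
```

Request:
{"api": "arm_command", "payload": {
  "targets": [
    [0,0,-2,0,4.5],
    [0,0,-5,0,4.5],
    [0,0,-8,0,4.5],
    [0,0,-8,0,4.5]
  ]
}}

```text
time: 11.0
position: [0.4629, 0.0059, 0.1051]
tool_rot: [0.624, 0.781, 0.001, 0.002]
ft_force: [-0.2, -0.1, -1.3]
grip_width: 0.0521
```

```bash
python3 look.py w8 wrist .4288 .3626 .11 12.3
```

```text
(array([35.54,  4.57, -0.54]), np.float64(0.008), 'dist', np.float64(35.8), 'cur', array([0.4629, 0.0059, 0.1051]), 'az', np.float64(12.8), 'q6', np.float64(-0.45), 'w', 0.0521, 't', 11.0) F [-0.2 -0.1 -1.3]
```

View pics/w8.png

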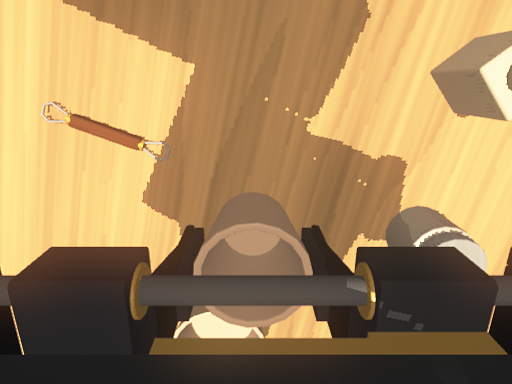

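The cup is held upright at (252,265). I'll carry it to the tray.

Request:
{"api": "arm_command", "payload": {
  "targets": [
    [5,0.6,0,0,4.5],
    [11,1.4,0,0,4.5],
    [17,2.2,0,0,4.5],
    [23,3,0,0,4.5],
    [29,3.8,0,0,4.5]
  ]
}}

```text
time: 11.68
position: [0.4332, 0.2989, 0.1018]
tool_rot: [0.624, 0.781, -0.001, -0.001]
ft_force: [1.3, -0.4, -0.8]
grip_width: 0.0519
```

Request:
{"api": "arm_command", "payload": {
  "targets": [
    [4,0.5,0,0,4.5],
    [6.5,0.8,0,0,4.5],
    [6.5,0.8,0,0,4.5],
    [6.5,0.8,0,0,4.5]
  ]
}}

```text
time: 12.18
position: [0.4269, 0.3615, 0.1022]
tool_rot: [0.624, 0.781, -0.002, -0.0]
ft_force: [0.1, 0.0, -1.7]
grip_width: 0.0519
```

```bash
python3 look.py w9 wrist .4288 .3626 .031 12.3;  python3 look.py s9 side .4288 .3626 .031 12.3
```

```text
(array([0.08, 0.23, 7.12]), np.float64(0.008), 'dist', np.float64(7.1), 'cur', array([0.4269, 0.3615, 0.1022]), 'az', np.float64(12.8), 'q6', np.float64(0.28), 'w', 0.0519, 't', 12.18) F [ 0.1  0.  -1.7]
(array([0.11, 0.2 , 7.15]), np.float64(0.008), 'dist', np.float64(7.2), 'cur', array([0.4272, 0.3612, 0.1025]), 'az', np.float64(12.7), 'q6', np.float64(0.28), 'w', 0.052, 't', 12.22) F [ 0.3  0.2 -1.1]
```

View pics/w9.png

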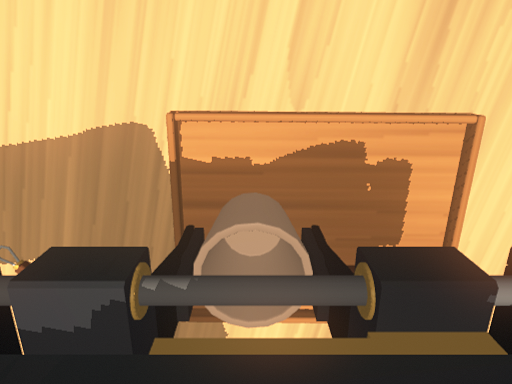

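View pics/s9.png

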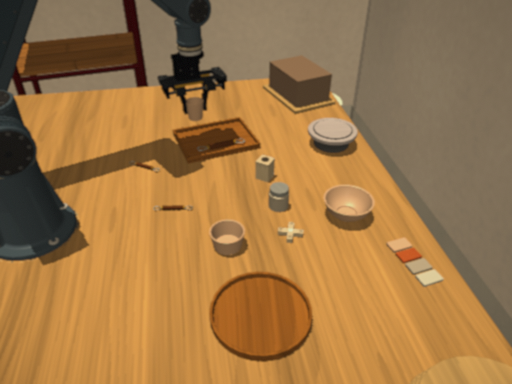

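The cup is over the tray's left half, clear of the walls. I'll lower it.

Request:
{"api": "arm_command", "payload": {
  "targets": [
    [0.1,0.25,3,0,4.5],
    [0.1,0.25,5.5,0,4.5],
    [0.1,0.25,6.6,0,4.5],
    [0.1,0.25,7.1,0,4.5],
    [0.1,0.25,7.1,0,4.5]
  ]
}}

```text
time: 12.9
position: [0.4304, 0.3639, 0.0329]
tool_rot: [0.624, 0.781, 0.0, 0.0]
ft_force: [0.2, -0.4, -1.8]
grip_width: 0.0519
```

```bash
python3 look.py - wrist .4288 .3626 .030 12.3
```

```text
(array([-0.09, -0.19,  0.29]), np.float64(0.008), 'dist', np.float64(0.4), 'cur', array([0.4304, 0.3639, 0.0329]), 'az', np.float64(12.8), 'q6', np.float64(0.28), 'w', 0.0519, 't', 12.9) F [ 0.2 -0.4 -1.8]
```

Request:
{"api": "arm_command", "payload": {
  "targets": [
    [0,-0.1,0.2,0,4.5],
    [0,-0.1,0.3,0,4.5],
    [0,-0.1,0.3,0,4.5]
  ]
}}

```text
time: 13.28
position: [0.4293, 0.3639, 0.0302]
tool_rot: [0.624, 0.781, 0.0, 0.0]
ft_force: [-0.3, -0.7, 2.6]
grip_width: 0.0519
```

Request:
{"api": "arm_command", "payload": {
  "targets": [
    [0,0,0,0,6.8],
    [0,0,0,0,6.8],
    [0,0,0,0,6.8],
    [0,0,0,0,6.8]
  ]
}}

```text
time: 13.78
position: [0.4291, 0.3639, 0.0295]
tool_rot: [0.624, 0.781, -0.0, -0.0]
ft_force: [0.6, 0.1, 1.0]
grip_width: 0.0672
```

Request:
{"api": "arm_command", "payload": {
  "targets": [
    [0,0,-3,0,6.8],
    [0,0,-6,0,6.8],
    [0,0,-9,0,6.8],
    [0,0,-9,0,7.5]
  ]
}}

```text
time: 14.28
position: [0.4307, 0.3648, 0.1218]
tool_rot: [0.624, 0.781, 0.003, 0.001]
ft_force: [0.4, 1.0, 0.2]
grip_width: 0.0719
```

```bash
python3 look.py w10 wrist .6115 -.0045 .12 12.3
```

```text
(array([-40.01,   9.46,   0.17]), np.float64(0.008), 'dist', np.float64(41.1), 'cur', array([0.4307, 0.3648, 0.1218]), 'az', np.float64(12.8), 'q6', np.float64(0.28), 'w', 0.0719, 't', 14.28) F [0.4 1.  0.2]
```

View pics/w10.png

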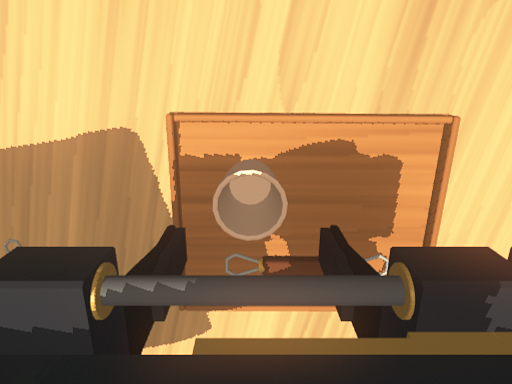

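The cup stands in the tray at (250,203), clear of the loop tool. The jar is next.

Request:
{"api": "arm_command", "payload": {
  "targets": [
    [-6,1.4,0,0,7.5],
    [-12,2.8,0,0,7.5],
    [-18,4.2,0,0,7.5],
    [-24,5.6,0,0,7.5],
    [-30,7,0,0,7.5]
  ]
}}

```text
time: 14.95
position: [0.5634, 0.0849, 0.118]
tool_rot: [0.624, 0.781, -0.001, -0.001]
ft_force: [0.9, 0.8, 0.1]
grip_width: 0.0746
```

Request:
{"api": "arm_command", "payload": {
  "targets": [
    [-5,1.2,0,0,7.5],
    [-10,2.4,0,0,7.5],
    [-10,2.4,0,0,7.5],
    [-10,2.4,0,0,7.5]
  ]
}}

```text
time: 15.45
position: [0.6077, -0.0051, 0.118]
tool_rot: [0.624, 0.781, -0.001, -0.002]
ft_force: [0.9, 1.0, 0.4]
grip_width: 0.0752
```

```bash
python3 look.py w11 wrist .611 -.0042 .018 12.3
python3 - <<'E'
from h import *
f=np.load('pics/w11.npz');W=world(f['d'],f);x,y,z=W[...,0],W[...,1],W[...,2]
s=(np.hypot(x-.611,y+.004)<.045)&(z>.054)&(z<.07)
(c,r)=cv2.minEnclosingCircle(np.stack([x[s],y[s]],1).astype(np.float32));print(c,r,s.sum())
E
```

```text
(array([-0.  ,  0.38, 10.  ]), np.float64(0.008), 'dist', np.float64(10.0), 'cur', array([ 0.6077, -0.0051,  0.118 ]), 'az', np.float64(12.7), 'q6', np.float64(-0.41), 'w', 0.0752, 't', 15.45) F [0.9 1.  0.4]
(0.6118304133415222, -0.005129882134497166) 0.024183299392461777 3382
```

View pics/w11.png

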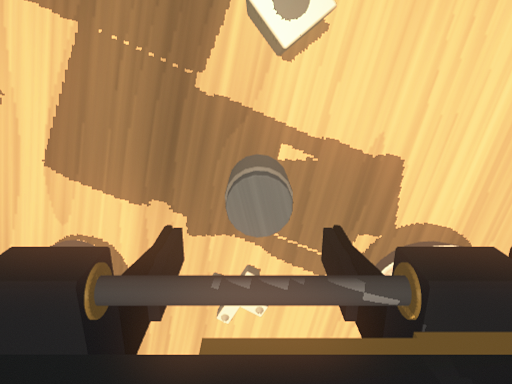

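The jar lid is at (260,200), lid radius 24.2 mm as specified, centre (0.612, -0.005). I'll descend.

Request:
{"api": "arm_command", "payload": {
  "targets": [
    [-0.1,0.4,4,0,7.5],
    [-0.1,0.4,8,0,7.5],
    [-0.1,0.4,10,0,7.5],
    [-0.1,0.4,10,0,7.5],
    [-0.1,0.4,10,0,7.5]
  ]
}}

```text
time: 16.12
position: [0.6142, -0.0052, 0.0207]
tool_rot: [0.624, 0.782, 0.0, 0.001]
ft_force: [-0.3, 0.6, 0.0]
grip_width: 0.0749
```

Request:
{"api": "arm_command", "payload": {
  "targets": [
    [0,0,0,0,4.5],
    [0,0,0,0,4.5],
    [0,0,0,0,4.5],
    [0,0,0,0,4.5],
    [0,0,0,0,4.5]
  ],
  "newtons": 25
}}

```text
time: 16.75
position: [0.6134, -0.0057, 0.0201]
tool_rot: [0.624, 0.781, -0.0, 0.0]
ft_force: [-1.6, -0.2, 5.0]
grip_width: 0.0513
```

Request:
{"api": "arm_command", "payload": {
  "targets": [
    [0,0,-2,0,4.5],
    [0,0,-5,0,4.5],
    [0,0,-9,0,4.5],
    [0,0,-9,0,4.5]
  ]
}}

```text
time: 17.25
position: [0.6162, -0.006, 0.1136]
tool_rot: [0.624, 0.781, 0.002, 0.004]
ft_force: [0.1, 0.4, -2.4]
grip_width: 0.0512
```

```bash
python3 look.py w12 wrist .528 .383 .11 12.3
```

```text
(array([39.89, -0.  ,  0.23]), np.float64(0.008), 'dist', np.float64(39.9), 'cur', array([ 0.6162, -0.006 ,  0.1136]), 'az', np.float64(12.8), 'q6', np.float64(-0.41), 'w', 0.0512, 't', 17.25) F [ 0.1  0.4 -2.4]
```

View pics/w12.png

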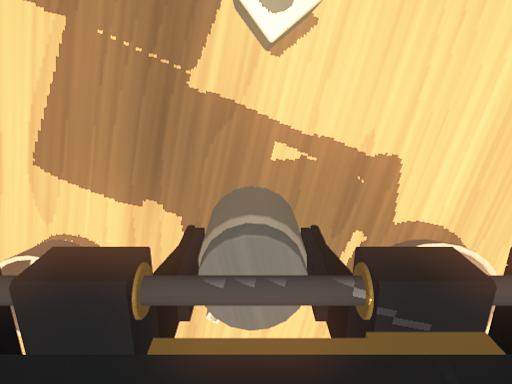

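The jar is held upright at (252,260). I'll carry it to the tray.

Request:
{"api": "arm_command", "payload": {
  "targets": [
    [5,0,0,0,4.5],
    [11,0,0,0,4.5],
    [17,0,0,0,4.5],
    [23,0,0,0,4.5],
    [29,0,0,0,4.5]
  ]
}}

```text
time: 17.92
position: [0.5475, 0.2787, 0.108]
tool_rot: [0.624, 0.781, -0.001, -0.001]
ft_force: [-0.4, 0.8, -1.5]
grip_width: 0.051
```

Request:
{"api": "arm_command", "payload": {
  "targets": [
    [5,0,0,0,4.5],
    [9,0,0,0,4.5],
    [10.9,0,0,0,4.5],
    [10.9,0,0,0,4.5],
    [10.9,0,0,0,4.5]
  ]
}}

```text
time: 18.55
position: [0.5253, 0.3819, 0.109]
tool_rot: [0.624, 0.781, -0.001, -0.0]
ft_force: [0.2, -0.8, -0.6]
grip_width: 0.0512
```

```bash
python3 look.py w13 wrist .528 .383 .028 12.3
```

```text
(array([0.05, 0.3 , 8.1 ]), np.float64(0.007), 'dist', np.float64(8.1), 'cur', array([0.5253, 0.3819, 0.109 ]), 'az', np.float64(12.7), 'q6', np.float64(0.24), 'w', 0.0512, 't', 18.55) F [ 0.2 -0.8 -0.6]
```

View pics/w13.png

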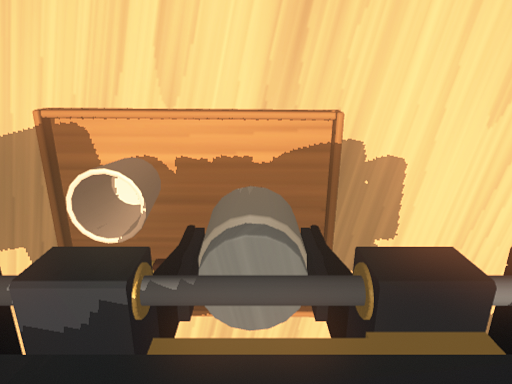

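Request:
{"api": "arm_command", "payload": {
  "targets": [
    [0.05,0.1,3.5,0,4.5],
    [0.05,0.1,6.5,0,4.5],
    [0.05,0.1,7.8,0,4.5],
    [0.05,0.1,8.2,0,4.5],
    [0.05,0.1,8.2,0,4.5]
  ]
}}

```text
time: 19.23
position: [0.5268, 0.3842, 0.0283]
tool_rot: [0.624, 0.781, 0.001, 0.0]
ft_force: [-0.7, -0.6, -0.5]
grip_width: 0.0509
```

Request:
{"api": "arm_command", "payload": {
  "targets": [
    [0,0,0.15,0,4.5],
    [0,0,0.15,0,4.5]
  ]
}}

```text
time: 19.48
position: [0.5264, 0.3845, 0.0269]
tool_rot: [0.624, 0.781, 0.001, 0.0]
ft_force: [0.0, -0.2, -2.1]
grip_width: 0.0509
```

Request:
{"api": "arm_command", "payload": {
  "targets": [
    [0,0,0.15,0,4.5],
    [0,0,0.15,0,4.5]
  ]
}}

```text
time: 19.73
position: [0.5265, 0.3846, 0.0262]
tool_rot: [0.624, 0.781, 0.001, 0.0]
ft_force: [-0.8, -0.8, 5.3]
grip_width: 0.0512
```

Request:
{"api": "arm_command", "payload": {
  "targets": [
    [0,0,0,0,6.8],
    [0,0,0,0,6.8],
    [0,0,0,0,6.8],
    [0,0,0,0,6.8]
  ]
}}

```text
time: 20.23
position: [0.526, 0.3843, 0.0244]
tool_rot: [0.624, 0.781, -0.0, -0.0]
ft_force: [-0.5, -0.5, -0.8]
grip_width: 0.0675
```

Request:
{"api": "arm_command", "payload": {
  "targets": [
    [0,0,-3,0,6.8],
    [0,0,-6,0,6.8],
    [0,0,-9,0,6.8],
    [0,0,-9,0,7.5]
  ]
}}

```text
time: 20.72
position: [0.5279, 0.3852, 0.1172]
tool_rot: [0.624, 0.781, 0.003, 0.001]
ft_force: [-0.1, 0.1, -0.5]
grip_width: 0.0718
```

```bash
python3 look.py w14 wrist .601 .1263 .12 51.2
```

```text
(array([-26.87,   1.41,  -0.31]), np.float64(-0.671), 'dist', np.float64(26.9), 'cur', array([0.5279, 0.3852, 0.1172]), 'az', np.float64(12.8), 'q6', np.float64(0.24), 'w', 0.0718, 't', 20.73) F [-0.1  0.1 -0.5]
```

View pics/w14.png

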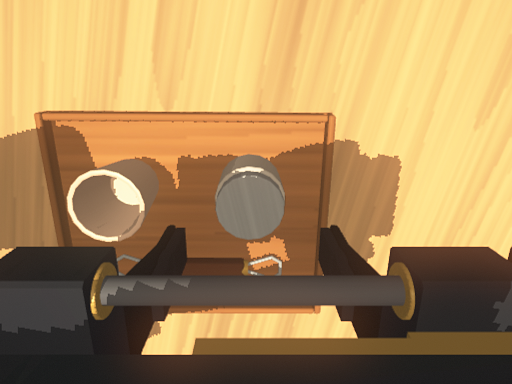

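The jar stands in the tray at (250,203), clear of the cup and tool. The post is next.

Request:
{"api": "arm_command", "payload": {
  "targets": [
    [-6,0.3,0,-0.17,7],
    [-12,0.6,0,-0.34,7],
    [-18,0.9,0,-0.51,7],
    [-24,1.2,0,-0.66,7],
    [-26.9,1.4,0,-0.67,7]
  ]
}}

```text
time: 21.4
position: [0.5989, 0.1217, 0.1127]
tool_rot: [0.333, 0.943, -0.001, -0.001]
ft_force: [0.5, -0.0, -0.4]
grip_width: 0.07
```

Request:
{"api": "arm_command", "payload": {
  "targets": [
    [0,0,0,0,7],
    [0,0,0,0,7]
  ]
}}

```text
time: 21.65
position: [0.598, 0.1256, 0.1134]
tool_rot: [0.333, 0.943, -0.0, -0.001]
ft_force: [0.3, 0.2, -0.0]
grip_width: 0.07
```

```bash
python3 look.py w15 wrist .601 .1263 .022 51.2
python3 - <<'E'
from h import *
f=np.load('pics/w15.npz');W=world(f['d'],f);x,y,z=W[...,0],W[...,1],W[...,2]
s=(np.hypot(x-.601,y-.126)<.05)&(z>.054)&(z<.07)
print(cv2.minAreaRect(np.stack([x[s],y[s]],1).astype(np.float32)),s.sum())
E
```

```text
(array([-0.21,  0.26,  9.14]), np.float64(-0.001), 'dist', np.float64(9.1), 'cur', array([0.598 , 0.1256, 0.1134]), 'az', np.float64(51.2), 'q6', np.float64(-0.87), 'w', 0.07, 't', 21.65) F [ 0.3  0.2 -0. ]
((0.6003782153129578, 0.12677250802516937), (0.04009340703487396, 0.03972911834716797), 51.36998748779297) 3114
```

View pics/w15.png

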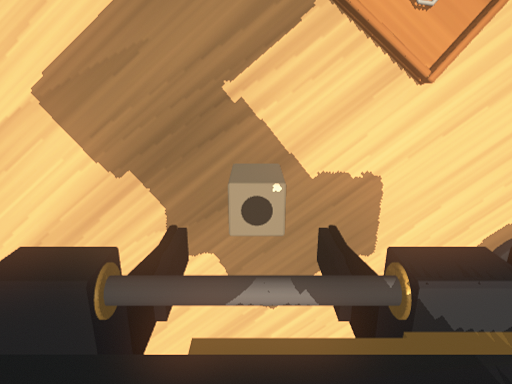

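The post is square to the jaws at (257,208), 40 × 40 mm at 51.4°. I'll descend and grip.

Request:
{"api": "arm_command", "payload": {
  "targets": [
    [-0.1,0.25,4,0,7],
    [-0.1,0.25,7.5,0,7],
    [-0.1,0.25,9,0,7],
    [-0.1,0.25,9,0,7],
    [-0.1,0.25,9,0,7]
  ]
}}

```text
time: 22.32
position: [0.6024, 0.1268, 0.0258]
tool_rot: [0.332, 0.943, 0.0, 0.001]
ft_force: [0.2, -0.3, 0.5]
grip_width: 0.0704
```

Request:
{"api": "arm_command", "payload": {
  "targets": [
    [0,0,0,0,3.4],
    [0,0,0,0,3.4],
    [0,0,0,0,3.4],
    [0,0,0,0,3.4],
    [0,0,0,0,3.4]
  ],
  "newtons": 30
}}

```text
time: 22.95
position: [0.6016, 0.1263, 0.0249]
tool_rot: [0.332, 0.943, 0.0, 0.0]
ft_force: [0.0, -0.6, 2.6]
grip_width: 0.0393
```

Request:
{"api": "arm_command", "payload": {
  "targets": [
    [0,0,-2,0,3.4],
    [0,0,-5,0,3.4],
    [0,0,-9,0,3.4],
    [0,0,-10,0,3.4],
    [0,0,-10,0,3.4]
  ]
}}

```text
time: 23.58
position: [0.6016, 0.1264, 0.1253]
tool_rot: [0.332, 0.943, 0.0, 0.001]
ft_force: [0.1, -0.0, -1.8]
grip_width: 0.0396
```

```bash
python3 look.py w16 wrist .465 -.352 .12 51.2
```

```text
(array([-19.35, -45.83,   0.51]), np.float64(-0.001), 'dist', np.float64(49.8), 'cur', array([0.6016, 0.1264, 0.1253]), 'az', np.float64(51.2), 'q6', np.float64(-0.87), 'w', 0.0396, 't', 23.57) F [ 0.1 -0.  -1.8]
```

View pics/w16.png

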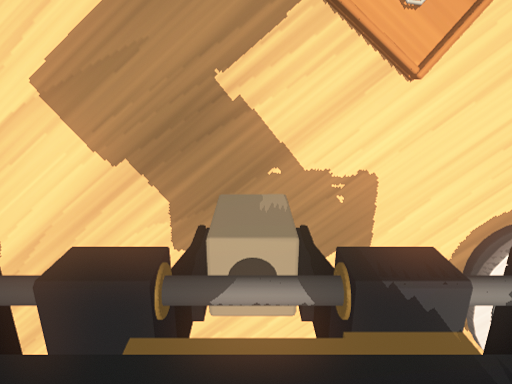

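The post is held at (252,270), upright. I'll carry it to the round tray.

```bash
python3 look.py - wrist .462 -.338 .12 51.2
```

```text
(array([-18.31, -44.87,   0.43]), np.float64(-0.001), 'dist', np.float64(48.5), 'cur', array([0.6008, 0.1263, 0.1241]), 'az', np.float64(51.2), 'q6', np.float64(-0.87), 'w', 0.0399, 't', 23.62) F [ 1.1 -0.2 -1.8]
```

Request:
{"api": "arm_command", "payload": {
  "targets": [
    [-2.2,-5,0,0,3.4],
    [-4.4,-10,0,0,3.4],
    [-6.6,-15.5,0,0,3.4],
    [-8.8,-21,0,0,3.4],
    [-11,-26.5,0,0,3.4]
  ]
}}

```text
time: 24.25
position: [0.5193, -0.1502, 0.1228]
tool_rot: [0.332, 0.943, 0.0, -0.002]
ft_force: [1.0, 0.1, -1.4]
grip_width: 0.0398
```

```bash
python3 look.py - wrist .462 -.338 .12 51.2
```

```text
(array([ -7.32, -18.22,   0.27]), np.float64(-0.0), 'dist', np.float64(19.6), 'cur', array([ 0.5193, -0.1502,  0.1228]), 'az', np.float64(51.2), 'q6', np.float64(-1.38), 'w', 0.0398, 't', 24.25) F [ 1.   0.1 -1.4]
```

Request:
{"api": "arm_command", "payload": {
  "targets": [
    [-2.2,-5.3,0,0,3.4],
    [-4.4,-10.6,0,0,3.4],
    [-6.3,-15.5,0,0,3.4],
    [-7.3,-18.2,0,0,3.4],
    [-7.3,-18.2,0,0,3.4]
  ]
}}

```text
time: 24.88
position: [0.4623, -0.3384, 0.1228]
tool_rot: [0.334, 0.942, 0.0, -0.001]
ft_force: [0.1, -0.3, -1.6]
grip_width: 0.0397
```

```bash
python3 look.py w17 wrist .462 -.338 .033 51.2
```

```text
(array([0.03, 0.01, 8.98]), np.float64(-0.004), 'dist', np.float64(9.0), 'cur', array([ 0.4623, -0.3384,  0.1228]), 'az', np.float64(50.9), 'q6', np.float64(-1.72), 'w', 0.0397, 't', 24.88) F [ 0.1 -0.3 -1.6]
```

View pics/w17.png

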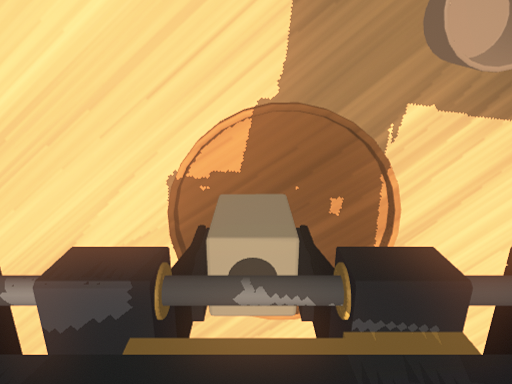

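Request:
{"api": "arm_command", "payload": {
  "targets": [
    [0,0,4,0,3.4],
    [0,0,7,0,3.4],
    [0,0,8.6,0,3.4],
    [0,0,9,0,3.4],
    [0,0,9,0,3.4]
  ]
}}

```text
time: 25.55
position: [0.4642, -0.3364, 0.0349]
tool_rot: [0.332, 0.943, -0.0, 0.0]
ft_force: [-0.2, -0.3, -1.5]
grip_width: 0.0395
```

Request:
{"api": "arm_command", "payload": {
  "targets": [
    [0,0,0.2,0,3.4],
    [0,0,0.2,0,3.4]
  ]
}}

```text
time: 25.8
position: [0.4641, -0.337, 0.0334]
tool_rot: [0.332, 0.943, -0.0, 0.001]
ft_force: [0.5, 0.1, -0.7]
grip_width: 0.0397
```

Request:
{"api": "arm_command", "payload": {
  "targets": [
    [0,0,0.15,0,3.4],
    [0,0,0.15,0,3.4]
  ]
}}

```text
time: 26.05
position: [0.4637, -0.3367, 0.0312]
tool_rot: [0.333, 0.943, -0.0, 0.0]
ft_force: [-0.0, -0.3, -1.7]
grip_width: 0.0395
```

Request:
{"api": "arm_command", "payload": {
  "targets": [
    [0,0,0.15,0,3.4],
    [0,0,0.15,0,3.4]
  ]
}}

```text
time: 26.3
position: [0.4638, -0.3367, 0.0308]
tool_rot: [0.332, 0.943, -0.0, 0.0]
ft_force: [-1.0, 1.3, 6.0]
grip_width: 0.0396
```

Contact felt (6 N). I'll release.

Request:
{"api": "arm_command", "payload": {
  "targets": [
    [0,0,0,0,5.6],
    [0,0,0,0,5.6],
    [0,0,0,0,5.6],
    [0,0,0,0,5.6]
  ]
}}

```text
time: 26.8
position: [0.4637, -0.3366, 0.0294]
tool_rot: [0.332, 0.943, 0.0, -0.0]
ft_force: [-0.9, -0.1, -0.7]
grip_width: 0.0556
```

Request:
{"api": "arm_command", "payload": {
  "targets": [
    [0,0,-3,0,5.6],
    [0,0,-6,0,5.6],
    [0,0,-9,0,5.6],
    [0,0,-9,0,7.5]
  ]
}}

```text
time: 27.3
position: [0.465, -0.3379, 0.1218]
tool_rot: [0.332, 0.943, -0.001, 0.002]
ft_force: [-0.3, -0.6, -1.2]
grip_width: 0.0604
```

```bash
python3 look.py w18 wrist .617 -.1155 .12 72
```

```text
(array([ 2.11, 26.85,  0.15]), np.float64(-0.364), 'dist', np.float64(26.9), 'cur', array([ 0.465 , -0.3379,  0.1218]), 'az', np.float64(51.2), 'q6', np.float64(-1.72), 'w', 0.0604, 't', 27.3) F [-0.3 -0.6 -1.2]
```

View pics/w18.png

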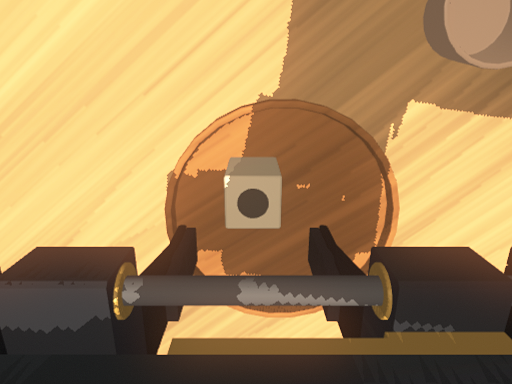

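The post stands in the round tray at (253,195), inside the rim. The stilt is last.

Request:
{"api": "arm_command", "payload": {
  "targets": [
    [0.4,5.5,0,-0.12,8],
    [0.8,11,0,-0.24,8],
    [1.3,16.5,0,-0.36,8],
    [1.8,22,0,-0.36,8],
    [2.1,26.8,0,-0.36,8]
  ]
}}

```text
time: 27.98
position: [0.6153, -0.1124, 0.1177]
tool_rot: [0.158, 0.987, 0.0, -0.002]
ft_force: [-0.0, -0.4, 0.2]
grip_width: 0.0799
```

Request:
{"api": "arm_command", "payload": {
  "targets": [
    [0,0,0,0,8],
    [0,0,0,0,8]
  ]
}}

```text
time: 28.22
position: [0.6143, -0.1145, 0.1181]
tool_rot: [0.158, 0.987, 0.0, -0.002]
ft_force: [-0.2, -0.2, -0.0]
grip_width: 0.0802
```

```bash
python3 look.py w19 wrist .617 -.1155 .005 72
python3 - <<'E'
from h import *
f=np.load('pics/w19.npz');W=world(f['d'],f);x,y,z=W[...,0],W[...,1],W[...,2]
s=(np.hypot(x-.617,y+.115)<.045)&(z>.008)&(z<.03)
c,sz,a=cv2.minAreaRect(np.stack([x[s],y[s]],1).astype(np.float32));w=x[s]-c[0]+1j*(y[s]-c[1])
print(c,sz,a,'arm',np.degrees(np.angle((w**4).sum()))/4,s.sum())
E
```

```text
(array([-0.33, -0.  , 11.31]), np.float64(-0.003), 'dist', np.float64(11.3), 'cur', array([ 0.6143, -0.1145,  0.1181]), 'az', np.float64(71.8), 'q6', np.float64(-1.62), 'w', 0.0802, 't', 28.23) F [-0.2 -0.2 -0. ]
(0.6170793771743774, -0.11722440272569656) (0.05029655620455742, 0.05121774226427078) 27.57263946533203 arm -17.80706268481146 2082
```

View pics/w19.png

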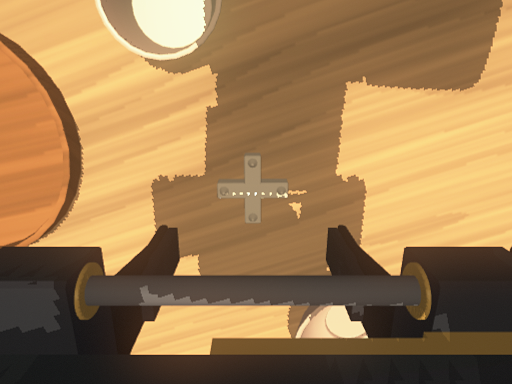

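The stilt is aligned with the jaws at (253,189). I'll descend and grip end to end.

Request:
{"api": "arm_command", "payload": {
  "targets": [
    [-0.25,-0.1,5,0,8],
    [-0.25,-0.1,9.5,0,8],
    [-0.25,-0.1,11.1,0,8],
    [-0.25,-0.1,11.3,0,8],
    [-0.25,-0.1,11.3,0,8]
  ]
}}

```text
time: 28.9
position: [0.6185, -0.1173, 0.008]
tool_rot: [0.159, 0.987, -0.0, 0.001]
ft_force: [-0.6, 0.2, -0.3]
grip_width: 0.0798
```

Request:
{"api": "arm_command", "payload": {
  "targets": [
    [0,0,0.1,0,5.4],
    [0,0,0.1,0,5.4],
    [0,0,0.1,0,5.4],
    [0,0,0.1,0,5.4],
    [0,0,0.1,0,5.4]
  ],
  "newtons": 20
}}

```text
time: 29.52
position: [0.618, -0.1164, 0.0064]
tool_rot: [0.158, 0.987, -0.0, 0.001]
ft_force: [-0.8, 1.9, 6.0]
grip_width: 0.0596
```

Request:
{"api": "arm_command", "payload": {
  "targets": [
    [0,0,-2,0,5.4],
    [0,0,-5,0,5.4],
    [0,0,-9,0,5.4],
    [0,0,-10,0,5.4],
    [0,0,-10,0,5.4]
  ]
}}

```text
time: 30.15
position: [0.6177, -0.1165, 0.1064]
tool_rot: [0.158, 0.987, -0.0, 0.001]
ft_force: [0.1, -0.2, -1.5]
grip_width: 0.0594
```

```bash
python3 look.py w20 wrist .547 -.338 .1 72
```

```text
(array([ -0.2 , -23.25,   0.65]), np.float64(-0.004), 'dist', np.float64(23.3), 'cur', array([ 0.6177, -0.1165,  0.1064]), 'az', np.float64(71.8), 'q6', np.float64(-1.62), 'w', 0.0594, 't', 30.15) F [ 0.1 -0.2 -1.5]
```

View pics/w20.png

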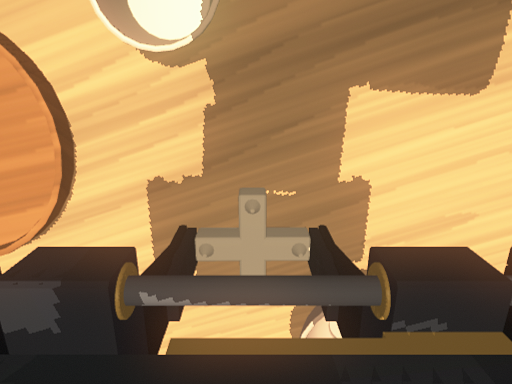

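The stilt is held level with its points up. I'll move it to the round tray.

Request:
{"api": "arm_command", "payload": {
  "targets": [
    [0,-5,0,0,5.4],
    [-0.1,-10.5,0,0,5.4],
    [-0.1,-16,0,0,5.4],
    [-0.2,-21,0,0,5.4],
    [-0.2,-23.2,0,0,5.4]
  ]
}}

```text
time: 30.82
position: [0.5452, -0.3395, 0.1037]
tool_rot: [0.16, 0.987, 0.001, -0.001]
ft_force: [1.7, 0.0, 0.2]
grip_width: 0.0593
```

Request:
{"api": "arm_command", "payload": {
  "targets": [
    [0,0,3,0,5.4],
    [0,0,5,0,5.4],
    [0,0,5,0,5.4],
    [0,0,5,0,5.4]
  ]
}}

```text
time: 31.32
position: [0.5475, -0.3368, 0.0557]
tool_rot: [0.158, 0.987, 0.0, 0.0]
ft_force: [0.0, -0.7, 0.5]
grip_width: 0.0595
```

```bash
python3 look.py w21 wrist .547 -.338 .0125 72
```

```text
(array([ 0.01, -0.13,  4.32]), np.float64(-0.002), 'dist', np.float64(4.3), 'cur', array([ 0.5475, -0.3368,  0.0557]), 'az', np.float64(71.9), 'q6', np.float64(-1.98), 'w', 0.0595, 't', 31.32) F [ 0.  -0.7  0.5]
```

View pics/w21.png

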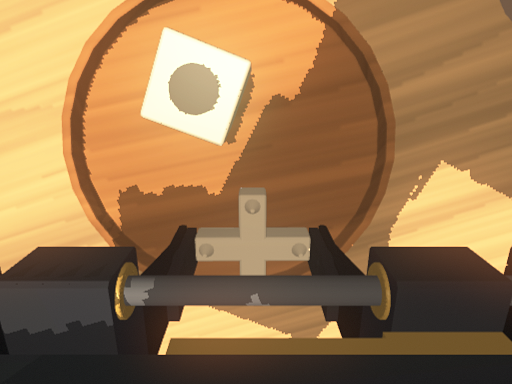

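The view shows the post at (195,88) and the stilt at (252,245). The stilt looks a bit near the rim, so I'll check against the tray circle.

Run:
```python
from h import *
from scipy.optimize import least_squares
for n in ('w18','w21'):
    f=np.load(f'pics/{n}.npz');W=world(f['d'],f);x,y,z=W[...,0],W[...,1],W[...,2]
    rr=np.hypot(x-.505,y+.338)
    s=(rr<.11)&(rr>.088)&(z>.015)&(z<.026)
    r=least_squares(lambda q:np.hypot(x[s]-q[0],y[s]-q[1])-.098,[.505,-.338],loss='soft_l1',f_scale=.003)
    t=(z>.055)&(z<.07)&(rr<.09)
    print(n,r.x,s.sum(),np.abs(r.fun).mean(),'post',cv2.minAreaRect(np.stack([x[t],y[t]],1).astype(np.float32)))
    if n=='w21':
        u=(abs(x-.547)<.04)&(abs(y+.337)<.045)&(z>.045)&(z<.08);print(x[u].min(),x[u].max())
```

```text
w18 [ 0.50333214 -0.33787925] 3797 0.0016481377147875083 post ((0.46155619621276855, -0.33580008149147034), (0.040050674229860306, 0.03984187915921211), 51.344093322753906)
w21 [ 0.50578857 -0.33919923] 7675 0.0019637373247673937 post ((0.502982497215271, -0.33998268842697144), (0.13252851366996765, 0.07077957689762115), 8.112306594848633)
0.5163474599728051 0.565987543339552
```

The stilt is about 43 mm from the tray centre, so it fits. I'll lower it.

Request:
{"api": "arm_command", "payload": {
  "targets": [
    [0.2,-0.1,2,0,5.4],
    [0.2,-0.1,3.5,0,5.4],
    [0.2,-0.1,4,0,5.4],
    [0.2,-0.1,4.3,0,5.4],
    [0.2,-0.1,4.3,0,5.4]
  ]
}}

```text
time: 32.0
position: [0.545, -0.3379, 0.0129]
tool_rot: [0.158, 0.987, -0.0, 0.0]
ft_force: [-1.0, -0.3, -0.2]
grip_width: 0.0596
```

Request:
{"api": "arm_command", "payload": {
  "targets": [
    [0,0,0.15,0,5.4],
    [0,0,0.15,0,5.4]
  ]
}}

```text
time: 32.25
position: [0.5451, -0.3381, 0.0123]
tool_rot: [0.158, 0.987, -0.0, 0.001]
ft_force: [-1.0, 0.8, 4.9]
grip_width: 0.0599
```

Contact felt. I'll release and retreat, then check the whole scene.

Request:
{"api": "arm_command", "payload": {
  "targets": [
    [0,0,0,0,7.4],
    [0,0,0,0,7.4],
    [0,0,0,0,7.4],
    [0,0,0,0,7.4],
    [0,0,-3,0,7.4]
  ]
}}

```text
time: 32.88
position: [0.543, -0.3363, 0.0389]
tool_rot: [0.158, 0.987, 0.002, -0.003]
ft_force: [0.1, -0.5, 0.3]
grip_width: 0.0734
```

Request:
{"api": "arm_command", "payload": {
  "targets": [
    [0,0,-5,0,7.4],
    [-2,0,-11,0,7.4],
    [-5,3,-17,0,7.4],
    [-7,3,-19,0,7.4],
    [-7,3,-19,0,7.4]
  ]
}}

```text
time: 33.5
position: [0.6234, -0.332, 0.2344]
tool_rot: [0.157, 0.988, -0.002, 0.004]
ft_force: [-0.5, -0.7, 0.5]
grip_width: 0.0741
```

```bash
python3 look.py fw wrist .547 -.338 .2 72;python3 look.py fs scene .547 -.338 .2 72;python3 look.py fd side .547 -.338 .2 72
python3 - <<'E'
from h import *
for n in ('fs','fd','fw'):
    f=np.load(f'pics/{n}.npz');W=world(f['d'],f);x,y,z=W[...,0],W[...,1],W[...,2];d=f['d']
    for nm,c,r,lo in (('cup',(.4295,.363),.045,.028),('jar',(.5265,.384),.045,.028),('tool',(.495,.298),.05,.012),('post',(.462,-.337),.045,.028),('stilt',(.545,-.338),.04,.012),('wide',(.4645,-.128),.06,.008),('bowl',(.774,-.066),.08,.008)):
        s=(d>0)&(np.hypot(x-c[0],y-c[1])<r)&(z>lo)&(z<.09)
        if nm=='tool': s&=f['p'][...,0]<110; s&=z<.03
        if s.sum()>30:
            q=cv2.minAreaRect(np.stack([x[s],y[s]],1).astype(np.float32));print(n,nm,np.round(q[0],4),np.round(q[1],3),round(q[2],1),'z95',np.percentile(z[s],97).round(4))
E
```

```text
(array([ 7.1 , -2.94,  3.4 ]), np.float64(-0.002), 'dist', np.float64(8.4), 'cur', array([ 0.6234, -0.332 ,  0.2344]), 'az', np.float64(71.9), 'q6', np.float64(-1.9), 'w', 0.0741, 't', 33.5) F [-0.5 -0.7  0.5]
(array([ 6.8 , -2.96,  3.15]), np.float64(-0.003), 'dist', np.float64(8.1), 'cur', array([ 0.6209, -0.331 ,  0.2316]), 'az', np.float64(71.8), 'q6', np.float64(-1.9), 'w', 0.0738, 't', 33.55) F [-0.7  0.7 -0.3]
(array([ 6.63, -2.98,  2.99]), np.float64(-0.003), 'dist', np.float64(7.9), 'cur', array([ 0.6193, -0.3304,  0.2297]), 'az', np.float64(71.8), 'q6', np.float64(-1.9), 'w', 0.0739, 't', 33.6) F [ 0.3  0.2 -0.4]
fs cup [0.4298 0.3656] [0.053 0.052] 44.9 z95 0.0649
fs jar [0.5273 0.3885] [0.049 0.051] 84.7 z95 0.0677
fs tool [0.504  0.2859] [0.085 0.049] 11.5 z95 0.022
fs post [ 0.4641 -0.3331] [0.044 0.042] 53.9 z95 0.0683
fs stilt [ 0.5459 -0.3338] [0.05  0.046] 27.5 z95 0.0236
fs wide [ 0.4652 -0.1266] [0.083 0.078] 61.9 z95 0.0461
fs bowl [ 0.7748 -0.0645] [0.122 0.121] 44.4 z95 0.0508
fd cup [0.4288 0.3625] [0.051 0.056] 3.9 z95 0.0669
fd jar [0.5266 0.3819] [0.056 0.048] 57.6 z95 0.0698
fd tool [0.5031 0.2749] [0.081 0.047] 11.9 z95 0.0214
fd post [ 0.463  -0.3372] [0.042 0.041] 51.0 z95 0.0699
fd stilt [ 0.5437 -0.3388] [0.05  0.051] 29.5 z95 0.026
fd wide [ 0.4646 -0.1299] [0.079 0.081] 9.1 z95 0.0478
fd bowl [ 0.8126 -0.077 ] [0.116 0.042] 75.9 z95 0.0536
fw post [ 0.4618 -0.3367] [0.04  0.035] 51.4 z95 0.0653
fw stilt [ 0.5408 -0.3364] [0.05 0.05] 26.8 z95 0.0215
fw bowl [ 0.766  -0.0872] [0.08  0.115] 85.2 z95 0.0475
```

View pics/fs.png

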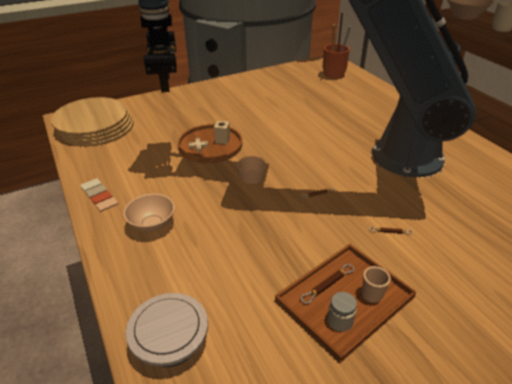

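View pics/fd.png

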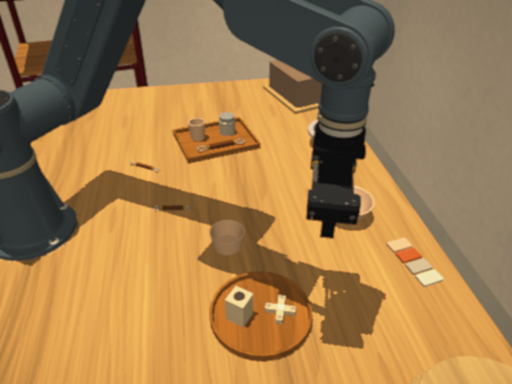

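View pics/fw.png

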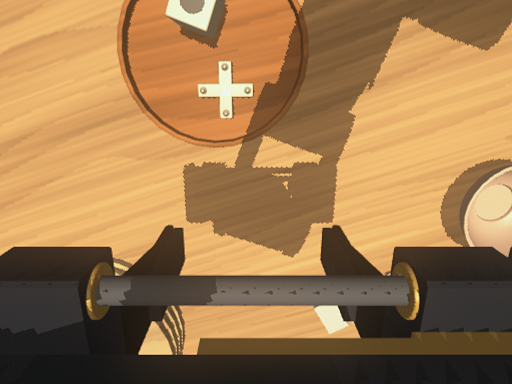

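The pictures show all five pieces in place. Cup, jar and tool are in the rectangular tray (scene, about (375,284), (341,311) and (328,284)). Post and stilt are in the round tray at (221,132) and (198,144), and the wide cup and bowl are where they were.

Request:
{"api": "arm_command", "payload": {
  "targets": [
    [0,0,0,0,7.4],
    [0,0,0,0,7.4],
    [0,0,0,0,7.4]
  ]
}}

```text
time: 34.02
position: [0.6201, -0.3312, 0.2305]
tool_rot: [0.158, 0.987, 0.0, -0.001]
ft_force: [0.3, 0.0, -1.0]
grip_width: 0.0744
```

```bash
python3 -c "
from rig import robot
print(robot.hand_in())"
```

```text
the job is handed in; nothing more can be done
None
```

I put the small cup, slip jar and large loop tool in the rectangular tray, and the kiln post and stilt (points up) in the round tray. I handed the job in at about 34 s; the hand-in reports no verdict.

- **Last checks:** The final pictures show every piece on its tray floor inside the rim, none touching another. Cup, jar and post look upright, with top heights within a few mm of expected. The post and stilt sit about 42 and 40 mm from the round tray's centre (limits 80 and 75 mm). The gripper ended clear of everything.
- **Wide cup and bowl:** In the scene camera they measured within 2 mm of their starting positions.
- **Disagreements:** The side camera reads heights 2–3 mm high throughout, as it did for the bare table. It gave a false bowl position at the end because the arm partly hid the bowl. The final depth box for the loop tool caught tray pixels, so I judged the tool's position and flatness from the pictures.
- **Soft releases:** I felt contact before releasing the cup, jar, post and stilt. The loop tool was released about 2–3 mm above the floor without a contact reading, well under the 2 cm drop limit.

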